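# Bed a round sculpture plinth in the self-centring drilling jig

## Robot

A 6-joint arm with a two-finger parallel gripper is mounted at the origin on the work surface. World frame = base frame: x ahead of the robot, y to its left, z up, the work surface at z = 0. Lengths are in mm, angles in rad, forces in N, time in s.
With the tool pointing down it reaches from about 350 to 775 mm from the base axis. Payload 7.3 kg.
Tool frame: the origin (TCP) lies at the very end of the fingers, on their centre line; the grasp point (between the pads) lies 19 mm behind it; x points along the fingers, z is the direction in which the jaws open and shut, and the axes are right-handed (so a half turn about x gives the same grasp; the last joint's range is limited). The gripper opens to 92 mm and grips with 3 to 60 N. Pads are 19 mm wide; open, the fingers measure 130 mm over their backs; the gripper's body (75 mm by 190 mm) begins 47 mm behind the grasp point.
Start: joints at [0.956, 0.342, 1.524, -0, 1.275, -0.146], TCP at [237.193, 468.385, 226.741] pointing down, gripper open.
Joint ranges: [-2.53, 2.53], [-0.77, 2.02], [0.04, 2.7], [-1, 4.14], [0.28, 2.66], [-3.11, 3.11]. Speed limits (rad/s): [2.57, 2.57, 3.14, 3.14, 3.14, 3.14].

## Interface

Orientations are given as [roll, pitch, yaw] about the fixed x, y, z axes, in that order (R = Rz(yaw) Ry(pitch) Rx(roll)).
In Python, from plant import * gives the robot as it stands.
- The arm moves only by the tool carry_out, never from a script. Its argument "rows" is a list of rows, each a list of 4 numbers: the shift along the world's x, y, z in mm, then the turn about the world's z in degrees. In form: [[x, y, z, twist], ...]. A call has 1 to 20 rows; each row is the pose to reach, as a shift and turn from the pose measured when the call began; what a row does not reach only later rows make up. A row lasts 1/12 s, in which the tool goes at most 41.7 mm and 7.16 degrees, less where a joint would pass 70% of its speed; a pose out of reach is approached as far as the arm can. A call with a gripper value outside its range is refused whole. "hand" is the finger opening in mm, from 0 to 91.8, set as the call begins (left out, the last holds). The fingers move at their own pace and stop on an object; the grip force is fixed at half the most. Time passes only in rows, so rows that repeat a pose let the fingers close. It gives the time, the measured TCP pose, the force and the opening at its end, in the units of the state.
- get_obs(): the state, without advancing time (a new reading comes with each control period).
- capture(name): name is "scene" or "top"; returns the picture (420x560x3 uint8, red, green, blue); there is no depth.
- camera_info(name): a dict with "camera_matrix" (3x3 intrinsics, pixels), "pose" (4x4, takes a point from camera to world coordinates). Camera axes: x right, y down, z forward; pixel columns grow to the right and rows downward; lengths in mm; the calibration is good to about 2 mm. A picture is of the moment at which its call begins. camera_info takes no time and is no camera call.
- close_job(): hands the job in, once; it reports no verdict.
The state is a dict: "time": time; "joint_positions": joint angles; "dq": joint speeds; "tau": joint torques, N m; "tool_pos": TCP position; "tcp_rot": TCP orientation; "contact_force": force on the tool from outside, world axes, zero at the start; "moment": the same for the moment, N m; "grip_width": finger opening in mm.
Only numpy, scipy, OpenCV 4.12 (cv2) and the standard library are available. Lean on these libraries where they do the work, as an engineer would, in place of code of your own. Each camera call takes 0.05 s, during which the arm holds its last target. There are 200 camera calls.

## Task

Pick up the round wooden plinth, stand it upright on the bed of the drilling jig in front of the open mouth of the two converging aluminium rails, then push it from behind, in under the bridge, until it bears on both rails. Keep it pressed firmly but gently against both rails for about a second, with a push of about 10 N and never as much as 20 N, then leave it there fully home, centred beneath the brass bush, standing upright and untouched. Do not disturb the pot, the clay maquette or the tub.

Things in the scene. Friction and masses are not known exactly. Their poses are not given: they have to be found in the camera images.
- plinth_mid (a point): Centre (half-way up) of the loose plinth: an upright solid wooden disc, 64 mm in diameter and 34 mm tall (so this point is 17 mm above what it stands on), medium brown with a dark band near its foot and a small black dot on top, about 0.1 to 0.2 kg. It starts upright on the table, on either side of the jig. Its z axis is the disc's axis; its yaw means nothing.
- nest (a point): Where the plinth's centre lies when fully home in the jig: under the brass bush, 25 mm above the table, 17 mm above the bed. Axes: x level, into the V (the way to push); y level, to the left looking along x; z up. The jig is fixed to the table. In front of the mouth, at x near -80 mm, the bed is clear to set the plinth down with a finger at its left and right.
- jig: The jig: plywood bed 8 mm thick, x -130 to +65, y -92 to +92 mm. Origin on the table under nest, same axes. A steel bridge spans the nest along y: beam x -13 to +13, y -84 to +84 mm, underside 54 and top 66 mm above the table, brass bush up to 76 mm, posts at y +-77 mm (22 x 14 mm). The plinth passes under the beam; it cannot be put in from above.
- rail_left: Rigid fixed aluminium rail on the +y side of the V; origin and axes as jig. 28 mm tall on the bed, 18 mm thick, at 35 degrees to the x axis. Its inner face touches the home plinth at (18, 26) mm and starts at the mouth at (-40, 67) mm; its outer corner there is at (-30, 82) mm. A push P on the seated plinth loads each rail with at most 0.9 P, often less and not quite evenly because of friction.
- rail_right: The mirror-image rail on the -y side; origin and axes as jig. Friction is about 0.6: a plinth that touches only one rail can stick there under the push, up to a few mm short of home, pushing back to that side; giving way sideways, as the side force asks, lets it slide on to the other rail. Once on both, the side force dies away.
- pot: Bystander: open black plastic pot, 72 mm across, 62 mm tall, loose; origin at the centre of its underside. It stands on the opposite side of the jig from the plinth.
- maquette: Bystander: rough grey-brown clay block, about 70 x 70 x 65 mm, loose; origin at the centre of its underside.
- tub: Bystander: open white plastic tub, 90 mm across, 50 mm tall, loose; origin at the centre of its underside.
There are look-alikes about, which are no part of the job. What is shaped like the part that bears plinth_mid but pink or purple is not meant.

How it is judged (in metres and radians):
On the way:
1. the fingers press the plinth with at least 5 N, home against both rails at once (at least 1 N on each), for half a second (contact force between the fingers and plinth above 5 N and contact force between plinth and rail_left above 1 N and contact force between plinth and rail_right above 1 N and horizontal distance between plinth_mid and nest below 0.004 m), for 0.5 s.
At the end, for the whole second after the job is handed in: The plinth stands upright (within 3.4 degrees) on the bed, its centre within 3 mm, level and in height, of the nest, at rest, the bystanders within 15 mm of where they stood (horizontal distance between plinth_mid and nest below 0.003 m and z of plinth_mid in the frame of nest between -0.003 and 0.003 m and angle between plinth_mid's own z axis and vertical below 0.06 rad and linear speed of plinth below 0.01 m/s); the robot touches nothing.
It fails at once if the plinth is rammed: more than 22 N on either rail (contact force between plinth and rail_left above 22 N or contact force between plinth and rail_right above 22 N).
It fails at once if the black pot is shifted by more than 15 mm (distance of pot from where it was at the start of the episode above 0.015 m).
It fails at once if the clay maquette is shifted by more than 15 mm (distance of maquette from where it was at the start of the episode above 0.015 m).
It fails at once if the white tub is shifted by more than 15 mm (distance of tub from where it was at the start of the episode above 0.015 m).
It also fails if it takes over 64 s, if anything falls off the work surface, if the arm or the gripper's body presses on something with over 40 N, if the wrist force passes 120 N, or if a joint passes its speed limit or range.

## Working session

There is one attempt and no reset: what is moved stays moved. The work goes in short steps, Python scripts to look and compute and a tool call to move; the robot and the scene stay as the last step left them, time stands still between calls to the robot, and variables do not carry over. Pictures are saved under pics/ and viewed, about 8 in all and at most 12, crops included, and the job is handed in when it is done.

Besides the shell and the picture viewer there is one more tool, called after "Emit:" by a JSON object that holds its "api" and its "payload", one argument or row to a line. carry_out: Moves the arm, as the interface text tells. Its arguments: {"type":"object","properties":{"rows":{"type":"array"},"hand":{"type":"number"}},"required":["rows"]}

```bash
mkdir -p pics; ls; python3 - <<'E'
from plant import *
import cv2
o=get_obs();print(o)
for n in ("scene","top"):
    i=camera_info(n);print(n,i)
    cv2.imwrite(f"pics/{n}0.png",capture(n)[:,:,::-1])
E
```

```text
pics
{'time': 0.0, 'joint_positions': array([ 9.56005657e-01,  3.42698474e-01,  1.52498025e+00,  5.13893923e-06,
        1.27540631e+00, -1.46013460e-01]), 'dq': array([-3.08039193e-06, -8.83058897e-04, -1.13044315e-03,  4.45476694e-04,
       -3.68772745e-04,  2.02177210e-03]), 'tau': array([-8.49002863e-04, -4.31245351e+01, -2.44217974e+01,  7.17921113e-02,
        5.61052572e-02, -1.39271883e-04]), 'tool_pos': array([236.94892499, 468.04715966, 226.07038405]), 'tcp_rot': array([ 2.99228637,  1.56930395, -2.18888132]), 'contact_force': array([-0.36293506,  0.14142944, -0.11961652]), 'moment': array([-0.00054923,  0.00608003,  0.00495044]), 'grip_width': 92.00119191594399}
scene {'camera_matrix': array([[380.80938975,   0.        , 281.53831402],
       [  0.        , 380.80938975, 207.7957812 ],
       [  0.        ,   0.        ,   1.        ]]), 'pose': array([[-7.81592937e-01,  5.15361557e-01, -3.51446933e-01,
         8.47565762e+02],
       [ 6.23788480e-01,  6.46316160e-01, -4.39503530e-01,
         4.34781555e+02],
       [ 6.42609268e-04, -5.62741403e-01, -8.26632748e-01,
         8.86266642e+02],
       [ 0.00000000e+00,  0.00000000e+00,  0.00000000e+00,
         1.00000000e+00]])}
top {'camera_matrix': array([[457.89858051,   0.        , 277.44110746],
       [  0.        , 457.89858051, 216.88963318],
       [  0.        ,   0.        ,   1.        ]]), 'pose': array([[-2.49680400e-02, -9.88713062e-01,  1.47726359e-01,
         3.83904039e+02],
       [-9.99674330e-01,  2.54734057e-02,  1.52972224e-03,
        -1.21050973e+01],
       [-5.27554984e-03, -1.47640055e-01, -9.89027089e-01,
         1.00264746e+03],
       [ 0.00000000e+00,  0.00000000e+00,  0.00000000e+00,
         1.00000000e+00]])}
```

View pics/top0.png

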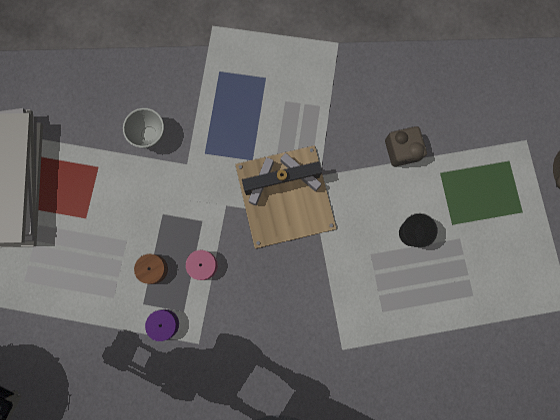

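View pics/scene0.png

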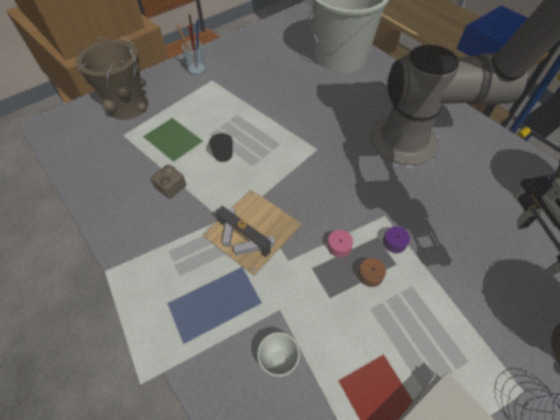

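Top view: the brown plinth is near (150,268), with pink at (201,265) and purple at (161,325). The jig bush is near (282,174) and the mouth opens towards the robot (down in the image). The pot is at (418,232), the maquette at (406,147) and the tub at (143,127).

```bash
python3 - <<'E'
import cv2,numpy as np
a=cv2.imread("pics/top0.png")
j=cv2.resize(a[140:255,230:345],None,fx=5,fy=5,interpolation=cv2.INTER_CUBIC)
p=cv2.resize(a[235:345,125:165],None,fx=5,fy=5,interpolation=cv2.INTER_CUBIC)
p=cv2.resize(a[240:298,122:222-60],None,fx=5,fy=5,interpolation=cv2.INTER_CUBIC)
c=np.zeros((580,785,3),np.uint8);c[:575,:575]=j;c[:p.shape[0],580:580+p.shape[1]]=p
c=cv2.convertScaleAbs(c,alpha=1.5)
cv2.imwrite("pics/crop1.png",c)
E
```

```text
(no output)
```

View pics/crop1.png

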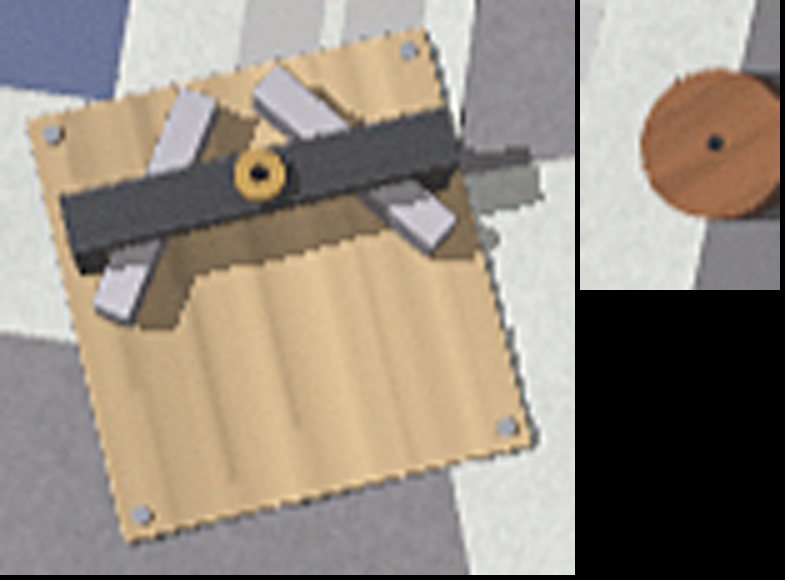

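The enlarged crop shows:
- Bed corners at (27,121), (427,30), (537,442) and (130,543).
- Bush at (261,173).
- Rail mouth ends at (130,318)/(95,305) and (433,250)/(455,218).
- Plinth dot at (135,143) in its panel.

I'll fit the jig pose from these.

```bash
cat > h.py <<'E'
from plant import *
import numpy as np, cv2
from scipy.optimize import least_squares
def proj(n,P):
    i=camera_info(n);T=np.linalg.inv(i["pose"]);c=(T[:3,:3]@np.atleast_2d(P).T).T+T[:3,3]
    q=c@i["camera_matrix"].T;return q[:,:2]/q[:,2:]
def ray(n,px,z):
    i=camera_info(n);d=i["pose"][:3,:3]@np.linalg.solve(i["camera_matrix"],[px[0],px[1],1]);o=i["pose"][:3,3]
    return o+d*(z-o[2])/d[2]
E
python3 - <<'E'
from h import *
J=np.array([[65,92,8],[65,-92,8],[-130,-92,8],[-130,92,8],[0,0,76],[-40,67,36],[-30,82,36],[-40,-67,36],[-30,-82,36]],float)
U=np.array([[27,121],[427,30],[537,442],[130,543],[261,173],[130,318],[95,305],[433,250],[455,218]])
U=(U+.5)/5-.5+[230,140]
def w(p):
    c,s=np.cos(p[2]),np.sin(p[2]);return J@np.array([[c,-s,0],[s,c,0],[0,0,1]]).T+[p[0],p[1],0]
r=least_squares(lambda p:(proj("top",w(p))-U).ravel(),[470,0,0.2])
print(r.x,np.degrees(r.x[2]));print(r.fun.reshape(-1,2).round(2))
print(proj("scene",w(r.x)).round(1)[[0,1,2,3,4]])
pl=ray("top",[148.6,268.2],34);print("plinth",pl,proj("scene",pl))
print("pink",ray("top",[200.5,265],34),"purple",ray("top",[160.5,325],34),"tub",ray("top",[143,127],50),"pot",ray("top",[418,230],62),"maq",ray("top",[406,143],60))
c,s=np.cos(r.x[2]),np.sin(r.x[2]);d=pl[:2]-r.x[:2];print("plinth in jig",d@[c,s],d@[-s,c])
o=get_obs();from scipy.spatial.transform import Rotation as R
print(R.from_euler("xyz",o["tcp_rot"]).as_matrix().round(3))
a=cv2.imread("pics/scene0.png");
cs=[cv2.resize(a[y-28:y+28,x-38:x+38],None,fx=5,fy=5,interpolation=2) for x,y in((241,223),(373,271))]
cv2.imwrite("pics/crop2.png",cv2.convertScaleAbs(np.hstack(cs),alpha=1.4))
E
```

```text
[ 6.11297063e+02 -2.21048733e+01  2.13701788e-01] 12.24421051206629
[[-0.13 -0.17]
 [-0.38 -0.89]
 [-0.25  0.37]
 [-0.73  0.08]
 [ 0.08  0.15]
 [ 0.28  0.53]
 [-0.59  0.31]
 [ 0.25 -0.42]
 [ 1.43 -0.05]]
[[253.2 274.8]
 [201.4 234.4]
 [250.3 189. ]
 [300.9 223.2]
 [241.3 223.3]]
plinth [426.31278531 263.4795927   34.        ] [[372.58826835 270.09499683]]
pink [430.26842272 154.07185672  34.        ] purple [308.75170835 236.88951925  34.        ] tub [730.92433339 276.16342167  50.        ] pot [ 489.56644808 -300.10843533   62.        ] maq [ 676.69987683 -288.3099922    60.        ]
plinth in jig -120.2099082708399 318.3194119676777
[[-0.001 -0.892  0.452]
 [-0.001  0.452  0.892]
 [-1.     0.    -0.001]]
```

View pics/crop2.png

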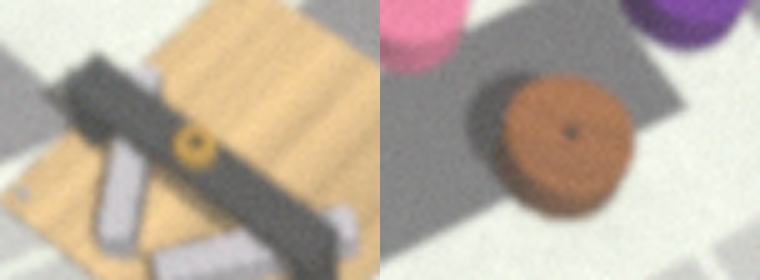

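The scene camera agrees with both fits: the bush is within 1 px of its prediction and the plinth dot within 1 px. So the nest is at about (611.3, -22.1) with yaw 12.2°, and the plinth is at (426.3, 263.5). I'll go above the plinth now.

Emit:
{"api": "carry_out", "payload": {
  "rows": [
    [24, -26, -15, 0],
    [50, -54, -35, 0],
    [76, -82, -55, 0],
    [102, -110, -75, 0],
    [128, -138, -100, 0],
    [152, -164, -125, 0],
    [172, -186, -145, 0],
    [184, -199, -155, 0],
    [189.4, -204.5, -160, 0],
    [189.4, -204.5, -160, 0],
    [189.4, -204.5, -160, 0]
  ],
  "hand": 91.8
}}

```text
time: 1.02
tool_pos: [426.1, 263.8, 66.2]
tcp_rot: [2.644, 1.569, -2.538]
contact_force: [-0.3, 0.4, 0.3]
grip_width: 91.9
```

Emit:
{"api": "carry_out", "payload": {
  "rows": [
    [0, 0, -15, 0],
    [0, 0, -30, 0],
    [0, 0, -43, 0],
    [0, 0, -53, 0],
    [0, 0, -59, 0],
    [0, 0, -60, 0],
    [0, 0, -60, 0]
  ]
}}

```text
time: 1.6
tool_pos: [425.9, 264.4, 6.5]
tcp_rot: [2.636, 1.569, -2.545]
contact_force: [0.6, 0.8, 0.7]
grip_width: 91.9
```

Emit:
{"api": "carry_out", "payload": {
  "rows": [
    [0, 0, 0, 0],
    [0, 0, 0, 0],
    [0, 0, 0, 0],
    [0, 0, 0, 0],
    [0, 0, 0, 0],
    [0, 0, 0, 0],
    [0, 0, 0, 0],
    [0, 0, 0, 0],
    [0, 0, 0, 0],
    [0, 0, 0, 0]
  ],
  "hand": 55
}}

```text
time: 2.43
tool_pos: [425.8, 264.2, 6.8]
tcp_rot: [2.734, 1.569, -2.447]
contact_force: [-2.4, -3.1, 6.1]
grip_width: 63.7
```

Gripped at 63.7 mm. Next I lift, carry to jig x = -85, y = 0, and twist +39.1°.

Emit:
{"api": "carry_out", "payload": {
  "rows": [
    [0, 0, 10, 0],
    [0, 0, 30, 0],
    [0, 0, 55, 0],
    [4, -12, 75, 2],
    [12, -36, 88, 6],
    [23, -68, 93, 11],
    [35, -103, 93, 16],
    [47, -138, 93, 21],
    [59, -174, 93, 26],
    [70, -208, 93, 31],
    [81, -240, 93, 35],
    [90, -268, 93, 38],
    [98, -290, 93, 39],
    [102, -302, 93, 39.1],
    [102.4, -304.3, 93, 39.1],
    [102.4, -304.3, 93, 39.1],
    [102.4, -304.3, 93, 39.1]
  ]
}}

```text
time: 3.85
tool_pos: [527.6, -38.9, 99.6]
tcp_rot: [2.078, 1.569, -2.421]
contact_force: [0.4, 1.2, -2.7]
grip_width: 63.0
```

```bash
python3 - <<'E'
from h import *
o=get_obs();print(o["tool_pos"],o["tcp_rot"],np.degrees(o["tcp_rot"][2]-o["tcp_rot"][0]),o["contact_force"],o["grip_width"],o["joint_positions"])
a=capture("top")[:,:,::-1];b=capture("scene")[:,:,::-1]
cs=[cv2.resize(a[120:280,210:370],(560,560),interpolation=2)]
cv2.imwrite("pics/c3.png",cv2.convertScaleAbs(np.hstack([cv2.resize(a[130:260,230:345],(400,452)),cv2.resize(b[150:280,190:305],(400,452))]),alpha=1.4))
E
```

```text
[527.57932349 -38.90220629  99.6400492 ] [ 2.07802558  1.56900757 -2.42058774] -257.75155695493555 [ 0.39986856  1.16266298 -2.72756801] 63.026327093976114 [-2.17654187e-01  4.86653013e-01  1.68377693e+00 -1.74681620e-03
  9.72220347e-01 -2.00124114e+00]
```

View pics/c3.png

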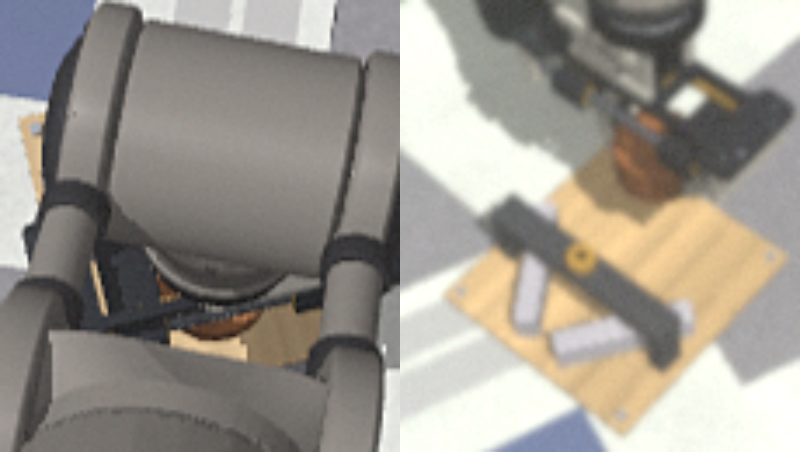

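The plinth is held level over the bed, seen at about (640,155) in the scene crop. The top view is hidden by the arm. I'll lower it now.

Emit:
{"api": "carry_out", "payload": {
  "rows": [
    [0.6, -1.2, -20, 0],
    [0.6, -1.2, -40, 0],
    [0.6, -1.2, -58, 0],
    [0.6, -1.2, -70, 0],
    [0.6, -1.2, -78, 0],
    [0.6, -1.2, -82, 0],
    [0.6, -1.2, -83.5, 0],
    [0.6, -1.2, -84.3, 0],
    [0.6, -1.2, -84.6, 0],
    [0.6, -1.2, -84.6, 0],
    [0.6, -1.2, -84.6, 0]
  ]
}}

```text
time: 4.87
tool_pos: [528.7, -39.9, 15.7]
tcp_rot: [2.978, 1.569, -1.519]
contact_force: [-0.6, -0.5, -0.8]
grip_width: 63.7
```

Emit:
{"api": "carry_out", "payload": {
  "rows": [
    [0, 0, -0.5, 0],
    [0, 0, -1, 0],
    [0, 0, -1, 0],
    [0, 0, -1, 0]
  ]
}}

```text
time: 5.2
tool_pos: [528.7, -40.0, 14.8]
tcp_rot: [3.042, 1.569, -1.456]
contact_force: [0.7, 0.3, -1.4]
grip_width: 63.6
```

Emit:
{"api": "carry_out", "payload": {
  "rows": [
    [0, 0, -0.5, 0],
    [0, 0, -1, 0],
    [0, 0, -1, 0],
    [0, 0, -1, 0]
  ]
}}

```text
time: 5.53
tool_pos: [528.7, -40.0, 14.7]
tcp_rot: [-3.018, 1.569, -1.232]
contact_force: [-2.9, -0.3, 8.1]
grip_width: 63.3
```

It is on the bed: the z force is +8 N and it stopped at 14.7. Release to 84 mm, then rise straight up.

Emit:
{"api": "carry_out", "payload": {
  "rows": [
    [0, 0, 0, 0],
    [0, 0, 0, 0],
    [0, 0, 0, 0],
    [0, 0, 0, 0],
    [0, 0, 0, 0]
  ],
  "hand": 84
}}

```text
time: 5.95
tool_pos: [528.7, -40.0, 14.6]
tcp_rot: [-3.11, 1.569, -1.324]
contact_force: [0.1, 0.3, 0.0]
grip_width: 83.6
```

Emit:
{"api": "carry_out", "payload": {
  "rows": [
    [0, 0, 5, 0],
    [0, 0, 15, 0],
    [0, 0, 30, 0],
    [0, 0, 48, 0],
    [0, 0, 62, 0],
    [0, 0, 70, 0],
    [0, 0, 72, 0]
  ]
}}

```text
time: 6.53
tool_pos: [529.7, -40.2, 88.7]
tcp_rot: [-2.364, 1.566, -0.579]
contact_force: [0.0, -0.2, 0.2]
grip_width: 84.2
```

Emit:
{"api": "carry_out", "payload": {
  "rows": [
    [-10, -2, 0, 0],
    [-25, -5.4, 0, 0],
    [-40, -8.7, 0, 0],
    [-52, -11.3, 0, 0],
    [-56.7, -12, 0, 0],
    [-56.7, -12, 0, 0],
    [-56.7, -12, 0, 0]
  ],
  "hand": 0
}}

```text
time: 7.12
tool_pos: [473.5, -52.2, 88.7]
tcp_rot: [-2.314, 1.566, -0.529]
contact_force: [0.4, 0.3, 0.5]
grip_width: 42.1
```

```bash
python3 - <<'E'
from h import *
o=get_obs();print(o["tool_pos"],np.degrees(o["tcp_rot"][2]-o["tcp_rot"][0]),o["contact_force"],o["grip_width"])
for n in range(1):
    a=capture("top")[:,:,::-1];b=capture("scene")[:,:,::-1]
cv2.imwrite("pics/c4.png",cv2.convertScaleAbs(np.hstack([cv2.resize(a[140:255,230:345],(400,400),interpolation=2),cv2.resize(b[170:285,190:305],(400,400),interpolation=2)]),alpha=1.4))
E
```

```text
[473.50374781 -52.23661383  88.74939384] 102.29911551418384 [0.36196928 0.26243758 0.47412722] 42.06538676229358
```

View pics/c4.png

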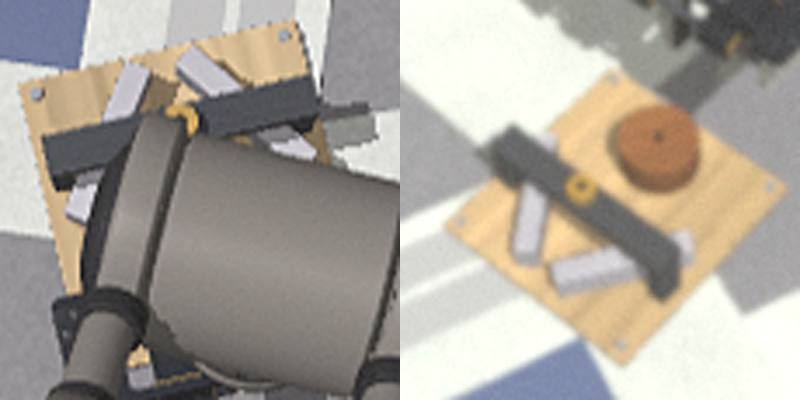

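The plinth stands upright on the bed, with its dot at (658,137) in the right crop, squarely in front of the mouth. I'll descend behind it with the fingers shut, while checking the dot.

```bash
python3 - <<'E'
from h import *
d=ray("scene",[264.2,209.4],42);b=ray("scene",[241.75,224.05],76);print(d,b)
y=.2137;e=d[:2]-[611.3,-22.1];print(e@[np.cos(y),np.sin(y)],e@[-np.sin(y),np.cos(y)])
E
```

```text
[528.11167468 -38.94847383  42.        ] [611.5623611  -19.62425077  76.        ]
-84.869210651754 1.1771251112483228
```

Emit:
{"api": "carry_out", "payload": {
  "rows": [
    [0, 0, -15, 0],
    [0, 0, -32, 0],
    [0, 0, -50, 0],
    [0, 0, -62, 0],
    [0, 0, -69, 0],
    [0, 0, -71.7, 0],
    [0, 0, -71.7, 0],
    [0, 0, -71.7, 0]
  ]
}}

```text
time: 7.88
tool_pos: [474.4, -52.2, 17.4]
tcp_rot: [-2.278, 1.565, -0.492]
contact_force: [0.8, -0.0, 0.4]
grip_width: 0.4
```

The dot fix gives jig (-84.9, +1.2), which matches the arm's value of (-84.5, 0). Pushing in now, to about 16 mm short of home.

Emit:
{"api": "carry_out", "payload": {
  "rows": [
    [5, 1.1, 0, 0],
    [10, 2.2, 0, 0],
    [14, 3, 0, 0],
    [18, 3.9, 0, 0],
    [23, 5, 0, 0],
    [28, 6.1, 0, 0],
    [33, 7.2, 0, 0],
    [38, 8.2, 0, 0],
    [43, 9.3, 0, 0],
    [48, 10.4, 0, 0],
    [53, 11.5, 0, 0],
    [58, 12.6, 0, 0],
    [63, 13.7, 0, 0],
    [68, 14.7, 0, 0],
    [72, 15.6, 0, 0],
    [75, 16.3, 0, 0],
    [78, 16.9, 0, 0],
    [80, 17.4, 0, 0],
    [80, 17.4, 0, 0]
  ]
}}

```text
time: 9.47
tool_pos: [555.0, -34.7, 17.4]
tcp_rot: [-2.217, 1.564, -0.431]
contact_force: [0.0, -0.0, -0.3]
grip_width: 0.3
```

```bash
cat > st.py <<'E'
from h import *
o=get_obs();y=.2137;M=np.array([[np.cos(y),np.sin(y)],[-np.sin(y),np.cos(y)]])
print(o["time"],"jig tcp",M@(o["tool_pos"][:2]-[611.3,-22.1]),o["tool_pos"][2],"F jig",M@o["contact_force"][:2],o["contact_force"][2],o["grip_width"])
E
python3 st.py; python3 - <<'E'
from h import *
b=capture("scene")[:,:,::-1]
cv2.imwrite("pics/c5.png",cv2.convertScaleAbs(cv2.resize(b[170:285,190:305],(575,575),interpolation=2),alpha=1.4))
E
```

```text
9.4667 jig tcp [-57.67169663  -0.40773556] 17.36674255242163 F jig [ 0.01401382 -0.0033607 ] -0.31409927806113913 0.26205603336488903
```

View pics/c5.png

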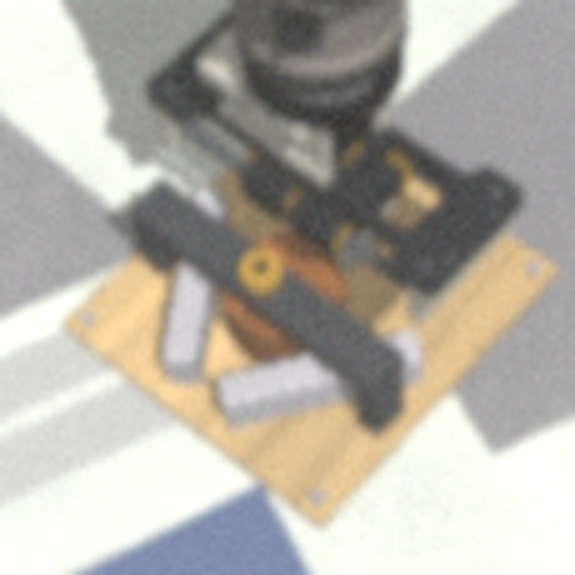

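The plinth is sliding in under the beam, visible at (270,310), still short of the rails, with no force. I'll advance in small steps.

Emit:
{"api": "carry_out", "payload": {
  "rows": [
    [1.5, 0.3, 0, 0],
    [3, 0.6, 0, 0],
    [4.5, 1, 0, 0],
    [6, 1.3, 0, 0],
    [7.5, 1.6, 0, 0],
    [8.8, 1.9, 0, 0],
    [10, 2.2, 0, 0],
    [10.5, 2.3, 0, 0],
    [10.5, 2.3, 0, 0]
  ]
}}

```text
time: 10.27
tool_pos: [565.7, -32.5, 17.4]
tcp_rot: [-2.187, 1.563, -0.401]
contact_force: [-0.5, 0.1, -0.1]
grip_width: 0.4
```

```bash
python3 st.py
```

```text
10.2667 jig tcp [-46.75024198  -0.4572141 ] 17.37023043625171 F jig [-0.51507462  0.16703962] -0.07931710873076307 0.4053420548499406
```

Emit:
{"api": "carry_out", "payload": {
  "rows": [
    [0.7, 0.15, 0, 0],
    [1.4, 0.3, 0, 0],
    [2, 0.4, 0, 0],
    [2.5, 0.5, 0, 0],
    [2.5, 0.5, 0, 0]
  ]
}}

```text
time: 10.68
tool_pos: [568.0, -31.9, 17.3]
tcp_rot: [-2.218, 1.564, -0.432]
contact_force: [-2.0, -0.5, 0.0]
grip_width: 0.5
```

```bash
python3 st.py
```

```text
10.6833 jig tcp [-44.38175834  -0.43712707] 17.31208285185634 F jig [-2.09986015 -0.05189542] 0.03174841827817154 0.4846947322835801
```

Emit:
{"api": "carry_out", "payload": {
  "rows": [
    [0.4, 0.1, 0, 0],
    [0.8, 0.2, 0, 0],
    [0.8, 0.2, 0, 0]
  ]
}}

```text
time: 10.93
tool_pos: [568.1, -31.8, 17.3]
tcp_rot: [-2.346, 1.565, -0.56]
contact_force: [-4.7, -0.6, 4.1]
grip_width: 0.7
```

```bash
python3 st.py
```

```text
10.9333 jig tcp [-44.25204128  -0.34856731] 17.324758104188984 F jig [-4.69493093  0.3556567 ] 4.121980670966467 0.6626413971548063
```

Emit:
{"api": "carry_out", "payload": {
  "rows": [
    [0.7, 0.15, 0, 0],
    [0.7, 0.15, 0, 0]
  ]
}}

```text
time: 11.1
tool_pos: [568.1, -31.8, 17.3]
tcp_rot: [-2.546, 1.566, -0.759]
contact_force: [-5.4, -1.2, 3.4]
grip_width: 0.2
```

```bash
python3 st.py; python3 - <<'E'
from h import *
print(get_obs()["moment"])
b=capture("scene")[:,:,::-1]
cv2.imwrite("pics/c6.png",cv2.convertScaleAbs(cv2.resize(b[195:260,205:285],(800,650)[:2],interpolation=2)[:600],alpha=1.6))
E
```

```text
11.1 jig tcp [-44.24516763  -0.28720315] 17.337910993990963 F jig [-5.48552729 -0.00555365] 3.404817126501463 0.20679499239104904
[-0.20481129  0.81778188 -0.00719048]
```

View pics/c6.png

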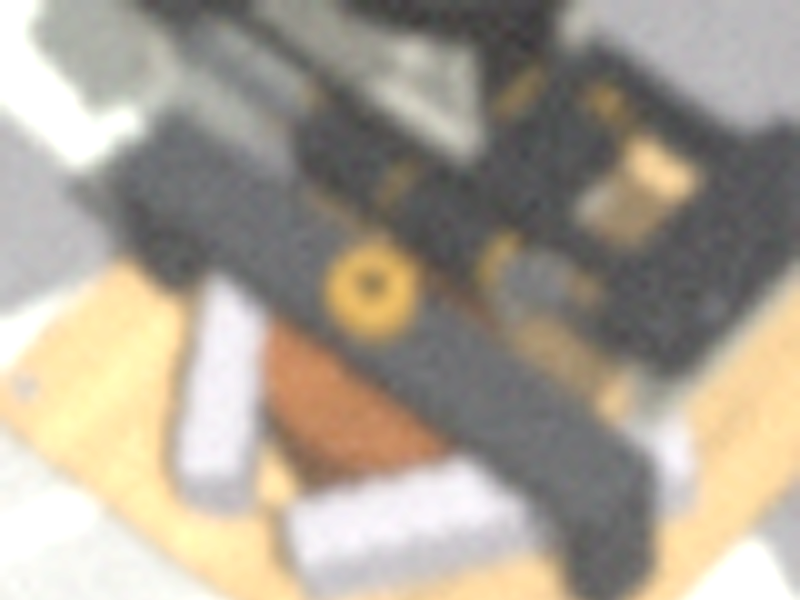

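The crop shows the plinth meeting both rails, with brown edges at (262,340) and (450,455), and the side force is about 0. However, the TCP is 2.7 mm short of nominal and Fz is odd. I'll check the silhouette numerically against home.

```bash
python3 - <<'E'
from h import *
a=cv2.imread("pics/c6.png").astype(int);B,G,Rr=a[...,0],a[...,1],a[...,2]
m=(Rr-B>60)&(Rr<235)&(G<160)
for u in (290,310,330,350,370,390):
    v=np.where(m[330:560,u])[0]+330;print(u,"mask",v.min(),v.max())
y=.2137;t=np.linspace(-1.2,1.2,200)
off=np.array([242.1-241.3,223.8-223.3])
for x in (0,-3,-6):
  for z in (42,8):
    P=np.c_[x+32*np.cos(t),32*np.sin(t),0*t+z]
    W=P.copy();W[:,0]=611.3+np.cos(y)*P[:,0]-np.sin(y)*P[:,1];W[:,1]=-22.1+np.sin(y)*P[:,0]+np.cos(y)*P[:,1]
    q=(proj("scene",W)+off-[205,195]+.5)*[10,650/65]; i=np.argsort(q[:,0])
    print(x,z,np.interp([290,310,330,350,370,390],q[i,0],q[i,1]).round())
for u in (310,350): print(a[420:520:8,u].tolist())
E
```

```text
290 mask 330 469
310 mask 344 451
330 mask 355 463
350 mask 330 471
370 mask 331 469
390 mask 330 467
0 42 [437. 453. 463. 469. 472. 472.]
0 8 [484. 507. 521. 529. 534. 536.]
-3 42 [419. 439. 451. 459. 463. 464.]
-3 8 [415. 492. 508. 519. 525. 528.]
-6 42 [399. 424. 439. 448. 453. 456.]
-6 8 [421. 475. 495. 507. 515. 519.]
[[101, 141, 197], [101, 138, 192], [93, 128, 179], [90, 117, 163], [90, 112, 150], [85, 107, 139], [83, 106, 133], [91, 114, 136], [106, 125, 147], [139, 147, 166], [186, 189, 198], [222, 222, 226], [238, 234, 238]]
[[98, 136, 189], [99, 138, 195], [99, 141, 197], [106, 142, 198], [94, 131, 186], [91, 125, 174], [94, 123, 162], [110, 130, 157], [150, 155, 174], [190, 190, 202], [226, 222, 230], [245, 238, 245], [248, 240, 246]]
```

The silhouette (451, 463, 471) matches the home prediction (453, 463, 469), so the plinth is home. The offset is just finger half-width. Now pressing up to about 10 N.

Emit:
{"api": "carry_out", "payload": {
  "rows": [
    [0.8, 0.17, 0, 0],
    [1.1, 0.24, 0.1, 0],
    [1.3, 0.28, 0.1, 0],
    [1.3, 0.28, 0.1, 0]
  ]
}}

```text
time: 11.48
tool_pos: [568.2, -31.5, 17.4]
tcp_rot: [3.106, 1.568, -1.391]
contact_force: [-5.5, -0.8, 4.3]
grip_width: 0.6
```

```bash
python3 st.py
```

```text
11.4833 jig tcp [-4.41226149e+01 -4.14161738e-02] 17.35363310405586 F jig [-5.56381294  0.3584192 ] 4.315690610577384 0.6124388919115076
```

Emit:
{"api": "carry_out", "payload": {
  "rows": [
    [1.5, 0.3, 0, 0],
    [1.9, 0.4, 0, 0],
    [2.2, 0.45, 0, 0],
    [2.2, 0.45, 0, 0]
  ]
}}

```text
time: 11.82
tool_pos: [568.2, -31.2, 17.3]
tcp_rot: [1.958, 1.566, -2.539]
contact_force: [-10.5, -2.3, 7.5]
grip_width: 0.2
```

```bash
python3 st.py
```

```text
11.8167 jig tcp [-44.02375218   0.22142181] 17.344531993306514 F jig [-10.75537466  -0.05679054] 7.468754407677805 0.1815426581171434
```

10.8 N push with zero side force. Holding.

Emit:
{"api": "carry_out", "payload": {
  "rows": [
    [2.1, 0.43, 0, 0],
    [2.1, 0.43, 0, 0],
    [2.1, 0.43, 0, 0],
    [2.1, 0.43, 0, 0],
    [2.1, 0.43, 0, 0],
    [2.1, 0.43, 0, 0],
    [2.1, 0.43, 0, 0]
  ]
}}

```text
time: 12.4
tool_pos: [568.3, -30.9, 17.4]
tcp_rot: [1.677, 1.562, -2.819]
contact_force: [-9.4, -2.2, 7.2]
grip_width: 0.5
```

```bash
python3 st.py
```

```text
12.4 jig tcp [-43.90268348   0.51971813] 17.38788858210759 F jig [-9.6336916  -0.14959735] 7.224173534431119 0.5191356416049289
```

Emit:
{"api": "carry_out", "payload": {
  "rows": [
    [2.2, 0.46, 0.8, 0],
    [2.2, 0.46, 0.8, 0],
    [2.2, 0.46, 0.8, 0],
    [2.2, 0.46, 0.8, 0],
    [2.2, 0.46, 0.8, 0],
    [2.2, 0.46, 0.8, 0],
    [2.2, 0.46, 0.8, 0],
    [2.2, 0.46, 0.8, 0]
  ]
}}

```text
time: 13.07
tool_pos: [568.3, -30.6, 17.5]
tcp_rot: [1.556, 1.557, -2.94]
contact_force: [-7.0, -2.2, 2.1]
grip_width: 0.3
```

```bash
python3 st.py
```

```text
13.0667 jig tcp [-43.87713449   0.7856604 ] 17.548395940169097 F jig [-7.28837928 -0.62745665] 2.1079778990345304 0.3077766439482381
```

The vertical load fell as expected. One more hold, a bit firmer.

Emit:
{"api": "carry_out", "payload": {
  "rows": [
    [2.8, 0.5, 0.5, 0],
    [2.8, 0.5, 0.5, 0],
    [2.8, 0.5, 0.5, 0],
    [2.8, 0.5, 0.5, 0],
    [2.8, 0.5, 0.5, 0],
    [2.8, 0.5, 0.5, 0],
    [2.8, 0.5, 0.5, 0],
    [2.8, 0.5, 0.5, 0],
    [2.8, 0.5, 0.5, 0],
    [2.8, 0.5, 0.5, 0],
    [2.8, 0.5, 0.5, 0],
    [2.8, 0.5, 0.5, 0]
  ]
}}

```text
time: 14.07
tool_pos: [568.2, -30.6, 17.6]
tcp_rot: [1.508, 1.551, -2.988]
contact_force: [-10.0, -3.5, 4.4]
grip_width: 0.4
```

```bash
python3 st.py
```

```text
14.0667 jig tcp [-43.91423577   0.79888237] 17.594927117041223 F jig [-10.48067904  -1.3346868 ] 4.372920619313686 0.3934439683812732
```

Held at about 10 N for over 2 s, with side force at most 1.3 N, which one-rail contact couldn't give. Withdrawing straight back, then up.

Emit:
{"api": "carry_out", "payload": {
  "rows": [
    [0.5, 0.1, 0, 0],
    [-1, -0.2, 0, 0],
    [-4, -0.9, 0, 0],
    [-10, -2.2, 0, 0],
    [-20, -4.3, 0, 0],
    [-35, -7.6, 0, 0],
    [-50, -10.9, 0, 0],
    [-65, -14.1, 0, 0],
    [-80, -17.4, 0, 0],
    [-100, -21.7, 15, 0],
    [-120, -26, 45, 0],
    [-135, -28, 75, 0],
    [-150, -30, 100, 0],
    [-160, -30, 120, 0],
    [-160, -30, 120, 0]
  ]
}}

```text
time: 15.32
tool_pos: [408.4, -61.0, 140.9]
tcp_rot: [1.707, 1.556, -2.789]
contact_force: [1.3, -0.0, 0.1]
grip_width: 0.5
```

```bash
python3 st.py; python3 - <<'E'
from h import *
b=capture("scene")[:,:,::-1];a=capture("top")[:,:,::-1]
cv2.imwrite("pics/c7.png",cv2.convertScaleAbs(np.hstack([cv2.resize(a[140:210,235:335],(400,280),interpolation=2),cv2.resize(b[195:265,200:300],(400,280),interpolation=2)]),alpha=1.5))
cv2.imwrite("pics/c7.png",np.vstack([cv2.imread("pics/c7.png"),np.hstack([cv2.resize(a,(400,300)),cv2.resize(b,(400,300))])]))
E
```

```text
15.3167 jig tcp [-206.57380378    4.98623684] 140.94777499270276 F jig [ 1.2122817  -0.30854507] 0.12094329253112687 0.5061681542794609
```

View pics/c7.png

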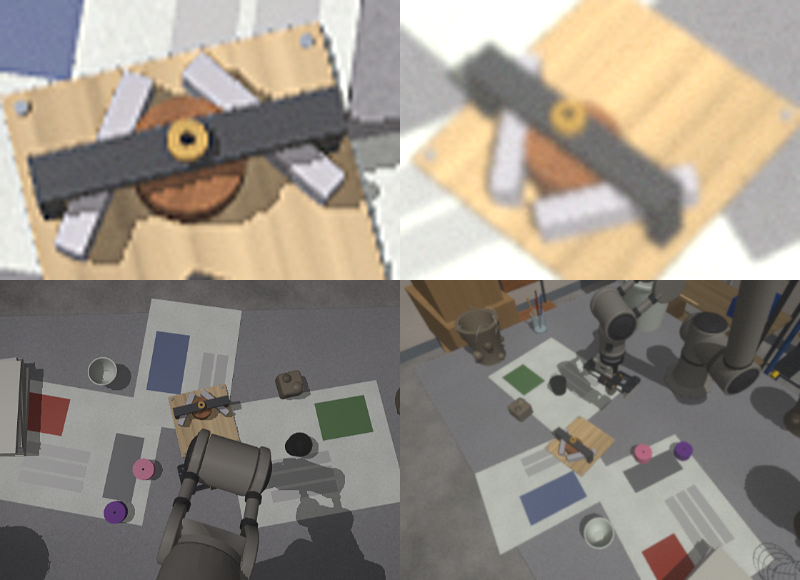

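The plinth sits under the bush against both rails, in the V, and the pot, tub and maquette are where they were. One overlay of the home outline to check.

```bash
python3 - <<'E'
from h import *
y=.2137;t=np.linspace(0,2*np.pi,200);outs=[]
for n,(r,c),bo in (("top",(140,235),(281.8,174.2)),("scene",(195,200),(242.1,223.8))):
    a=cv2.convertScaleAbs(capture(n)[r:r+70,c:c+100,::-1],alpha=1.5);a=cv2.resize(a,(800,560),interpolation=2)
    off=bo-proj(n,[611.3,-22.1,76])[0]
    P=np.c_[611.3+32*np.cos(t),-22.1+32*np.sin(t),0*t+42]
    q=((proj(n,P)+off-[c,r]+.5)*8).round().astype(int)
    cv2.polylines(a,[q],True,(0,255,0),1);outs.append(cv2.resize(a[100:500,150:550],(400,400)))
cv2.imwrite("pics/c8.png",np.hstack(outs))
E
```

```text
(no output)
```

View pics/c8.png

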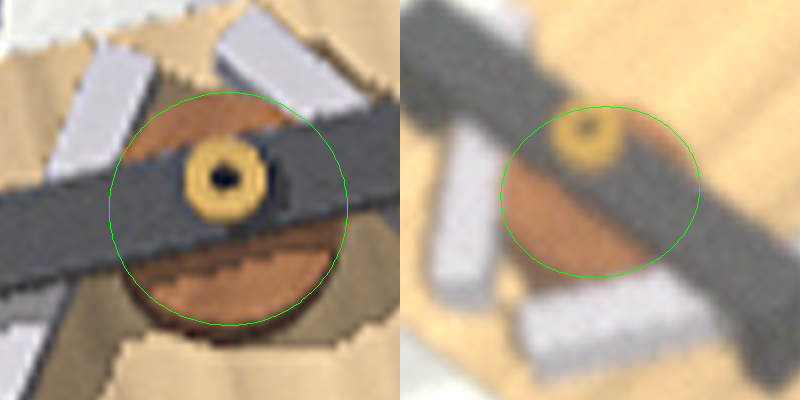

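The projected home outline coincides with the top face, front and back, in both views. Handing in.

```bash
python3 st.py; python3 -c "
from plant import *
print(close_job())"
```

```text
15.5167 jig tcp [-206.6559427     5.59686235] 136.78710551074153 F jig [-0.57228667  0.39411623] -0.36143624396184365 0.5871118918394927
the job is handed in; nothing more can be done
None
```

The plinth is home under the brass bush, standing upright and untouched. I handed the job in at about 15.5 s; no verdict is reported.

- **What I did:** I gripped the plinth, set it on the bed 85 mm in front of the nest, and pushed it in from behind with closed fingers. I pressed for just over 2 s at readings of 7–11 N along the push, about 13 N at most in total, then drew straight back and up.
- **Seated on both rails:** the side force stayed within 1.3 N at a 10 N push, too small for contact with one rail only. That is inferred, because the rail forces themselves can't be read.
- **Final position:** the projected home outline matches the plinth's top face in both camera views to about 1 mm. The pot, maquette and tub look unmoved.
- **What disagreed:**
  - The fingers stopped about 2.5 mm short of my estimate. I put this down to the fingers being wider than the 19 mm I assumed, and the outline check confirmed home.
  - The fingers also met an unexpected 2–7.5 N vertical force while pressing, probably friction against the plinth. It eased when I raised the target slightly.

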